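# Refit the lathe's belt cover and lock its quarter-turn fastener

## Task

The belt has been changed: put the loose belt cover back into the opening on top of the small lathe's headstock, lying flat on the rim. Then press its wing-headed fastener down, feeling for the slot beneath, and turn it a quarter turn clockwise (seen from above) until its cam catches and holds, so that the wing stays down, roughly in line with the cover's long side, when you let go. Press by feel, never harder than about 25 N, and do not force the turn; set the cover down gently, and leave the oil can and the wax tin where they stand.

Things in the scene. Friction and masses are not known exactly. Their poses are not given: they have to be found in the camera images.
- lathe: small grey bench lathe, fixed, 540 long, 217 high. Origin on the bench under the middle of the headstock; x to its back, y along the spindle towards the headstock's handwheel, z up. The headstock (150 x 200), the tall part at the left end, has the belt opening in its flat top; the other end carries tool rest and tailstock (highest point 180).
- opening (a point): centre of the belt opening, at the rim (215 above the bench); axes as the lathe's. Opening 72 (x) by 126 (y). In its middle, 12.5 to 19.5 below the rim, is the fastener's catch: a plate with a slot 36 long, 8.5 wide, over a shallow cup. It is fitted by hand: its depth cannot be measured, and the slot lies along x only to within 0.35 rad either way.
- cover: loose grey belt cover, 0.3 to 0.45 kg, lying on its skirt. Origin in the middle of the skirt's lower edge. Plate 96 (x) by 150 (y), 4 thick, its underside 14 above the origin. Skirt 69.5 by 123.5, 3.5 less below: 1.25 play each side in the opening. In place the plate rests on the rim (origin 14 below opening), long side along the lathe's y, either way round.
- wing (a point): on the fastener's axis (cover's middle) at grip height: 65 above the cover's origin, less stud. x along the wing: an upright bar 36 long (x), 11 thick (y), 26 high, on a disc of 40 diameter whose top is 21 below this point. Below, the stud ends in a flat cross bar along the same x, 32 x 5 x 5, its underside 11.5 below the plate's underside while up.
- stud (a joint): fastener pressed in, m: 0 up, 0.0195 at most. Spring: 2 N, then 0.4 N per mm. In the seated cover the bar meets the catch after 1 to 8 mm. In line with the slot (0.1 rad, if centred) it drops through; else it stands on the plate. 9.5 mm deeper it clears the cam ridges and can turn; 11 mm deeper it meets a hard floor. A quarter turn on, the spring lifts it 2.5 mm into a notch.
- stud_turn (a joint): angle of the fastener in the cover, rad, growing clockwise seen from above: 0 = wing along the cover's x; 1.57 = along its long side. Turns from -0.7 to 2.3 in the loose cover with light friction (0.04 N m); in the catch only clockwise. It locks 1.57 on from the angle at which the bar lies in line with the slot (so at 1.2 to 1.95), with 0.15 play.
- oil_can: small dark green oil can with thin spout, 66 x 75 x 140; origin in the middle of its underside
- wax_tin: round flat tin with a red lid, 70 diameter, 29 high; origin in the middle of its underside

How it is judged:
By the outcome, as a careful person would: the job done as asked, in the order asked, and still so for the second after the job is handed in, with the robot touching nothing.
It also fails if it takes over 72 s, if anything falls off the work surface, if the arm or the gripper's body presses on something with over 40 N, if the wrist force passes 120 N, or if a joint passes its speed limit or range.

## Robot

A 6-joint arm with a two-finger parallel gripper is mounted at the origin on a cart in front of the work surface, level with it; the furniture and walls round the work are solid. World frame = base frame: x ahead of the robot, y to its left, z up, the work surface at z = 0. Lengths are in m, angles in rad, forces in N, time in s.
With the tool pointing down it reaches from about 0.25 to 0.775 m from the base axis. Payload 4 kg.
Tool frame: the origin (TCP) lies midway between the tips of the shut fingers; the grasp point (between the pads) lies ctrl.grip_point_offset behind it (ctrl.grip_point_offset is the distance from the TCP to the grasp point, in m); z points along the fingers, x is the direction in which the jaws open and shut, and the axes are right-handed (so a half turn about z gives the same grasp; the last joint's range is limited). The gripper opens to 94 mm and grips with 3 to 60 N. Pads are 16 mm wide; open, the fingers measure 119 mm over their backs; the gripper's body (75 mm by 177 mm) begins 78 mm behind the grasp point.
Start: joints at [1.031, 0.087, 1.371, -0, 1.684, -0.103], TCP at [0.233, 0.498, 0.176] pointing down, gripper open.
Joint ranges: [-3.1, 3.1], [-0.76, 2.03], [0.27, 2.55], [-1.08, 4.22], [0.17, 2.65], [-2.57, 2.57]. Speed limits (rad/s): [2.79, 2.79, 3.14, 3.14, 3.14, 3.14].

## Interface

Orientations are given as [roll, pitch, yaw] about the fixed x, y, z axes, in that order (R = Rz(yaw) Ry(pitch) Rx(roll)).
In Python, from bench import telemetry, viewer, job_done, ctrl gives the robot as it stands.
- The arm moves only by the shell command python3 -m jog 'ROWS'. ROWS is JSON, a list of rows, each a list of 5 numbers: the shift along the tool's x, y, z in m, then the turn about the tool's z in degrees, then the finger opening in m, from 0 to 0.094. A call has 1 to 20 rows; each row is the pose to reach, as a shift and turn from the pose commanded when the call began, along the tool's axes at that moment; what a row does not reach only later rows make up. A row lasts 1/12 s, in which the tool goes at most 41.7 mm and 7.16 degrees, less where a joint would pass 70% of its speed; a pose out of reach is approached as far as the arm can. A call with a gripper value outside its range is refused whole. The fingers move at their own pace and stop on an object; the grip force is fixed at half the most. Time passes only in rows, so rows that repeat a pose let the fingers close. It gives the time, the measured TCP pose, the force and the opening at its end, in the units of the state.
- telemetry.read_state(): the state, without advancing time (a new reading comes with each control period).
- viewer.get_image(name): name is "scene" or "top" or "wrist"; returns the picture (384x512x3 uint8, red, green, blue); there is no depth.
- viewer.camera_info(name): a dict with "fovy" (degrees; the focal length in pixels is half the picture's height over the tangent of half this angle, whatever the lens; pixels are square), "cx", "cy" (the principal point, pixels), "R" (3x3) and "t" (3): a world point X has camera coordinates R X + t; the wrist camera has in their place "mount" (4x4, takes a point from camera to tool coordinates, whose origin is the TCP and whose axes are the tool frame's). Camera axes: x right, y down, z forward; pixel columns grow to the right and rows downward; lengths in m; the calibration is good to about 2 mm. A picture is of the moment at which its call begins: read the wrist's pose just before it. camera_info takes no time and is no camera call.
- job_done(): hands the job in, once; it reports no verdict.
The state is a dict: "time_s": time; "qpos": joint angles; "qd": joint speeds; "joint_efforts": joint torques, N m; "position": TCP position; "orientation": TCP orientation; "ft_force": force on the tool from outside, world axes, zero at the start; "wrist_torque": the same for the moment, N m; "finger_gap": opening from 0.0 (shut) to 1.0 (fully open).
Only numpy, scipy, OpenCV 4.12 (cv2) and the standard library are available. Lean on these libraries where they do the work, as an engineer would, in place of code of your own. Each camera call takes 0.05 s, during which the arm holds its last target. There are 200 camera calls.

## Working session

There is one attempt and no reset: what is moved stays moved. The work goes in short steps, Python scripts to look and compute and a shell command to move; the robot and the scene stay as the last step left them, time stands still between calls to the robot, and variables do not carry over. Pictures are saved under pics/ and viewed, about 8 in all and at most 12, crops included, and the job is handed in when it is done.

```bash
ls; mkdir -p pics; python3 - <<'E'
from bench import telemetry, viewer, ctrl
import cv2,numpy as np
s=telemetry.read_state();print(s, ctrl.grip_point_offset)
a=viewer.get_image("scene");b=viewer.get_image("top")
np.save('pics/scene.npy',a);np.save('pics/top.npy',b)
cv2.imwrite('pics/a.png',cv2.cvtColor(a,cv2.COLOR_RGB2BGR));cv2.imwrite('pics/b.png',cv2.cvtColor(b,cv2.COLOR_RGB2BGR))
for n in("scene","top","wrist"):print(n,viewer.camera_info(n))
E
```

```text
pics
{'time_s': 0.0, 'qpos': array([ 1.03090791e+00,  8.79516475e-02,  1.37223443e+00, -4.97857280e-05,
        1.68359391e+00, -1.03114513e-01]), 'qd': array([ 2.50077443e-05,  1.25356482e-03, -9.76341300e-05,  2.02989984e-04,
       -6.48956203e-04, -1.14913049e-03]), 'joint_efforts': array([-5.93054792e-04, -3.40188432e+01, -3.02425504e+01,  7.17495452e-02,
        3.30845872e-02, -2.06522591e-04]), 'position': array([0.23237362, 0.49782749, 0.17461614]), 'orientation': array([-3.14141673e+00,  2.18080785e-03,  1.13401706e+00]), 'ft_force': array([-0.40990443, -0.79880627, -0.98429587]), 'wrist_torque': array([-0.00400621, -0.00955936, -0.00931458]), 'finger_gap': 1.001474799009783} 0.0188
scene {'fovy': 47.26748069080887, 'cx': 271.7534450834438, 'cy': 192.92830012384752, 'R': array([[ 0.65061722, -0.75940258, -0.00222526],
       [-0.52647108, -0.44893779, -0.72199935],
       [ 0.54728917,  0.47091675, -0.69189015]]), 't': array([-0.40607401,  0.36885462,  0.94163599])}
top {'fovy': 57.401673994369524, 'cx': 251.8456967773696, 'cy': 191.0285816009597, 'R': array([[-0.02244958, -0.99970019, -0.00977466],
       [-0.99361119,  0.02339236, -0.11040652],
       [ 0.11060207,  0.00723364, -0.99383845]]), 't': array([-0.04393745,  0.55224314,  0.92774992])}
wrist {'fovy': 71.24079211580532, 'cx': 254.02143106112345, 'cy': 194.36759686720555, 'mount': array([[ 9.99999978e-01, -1.07826564e-04,  1.81274504e-04,
         1.18034119e-03],
       [ 5.69212182e-05,  9.65524488e-01,  2.60312235e-01,
        -7.46771188e-02],
       [-2.03093547e-04, -2.60312219e-01,  9.65524473e-01,
        -2.08805915e-01],
       [ 0.00000000e+00,  0.00000000e+00,  0.00000000e+00,
         1.00000000e+00]])}
```

View pics/a.png

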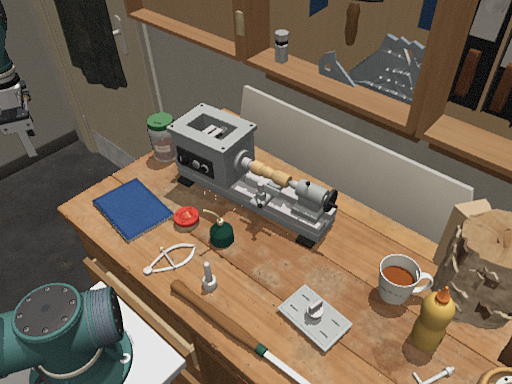

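View pics/b.png

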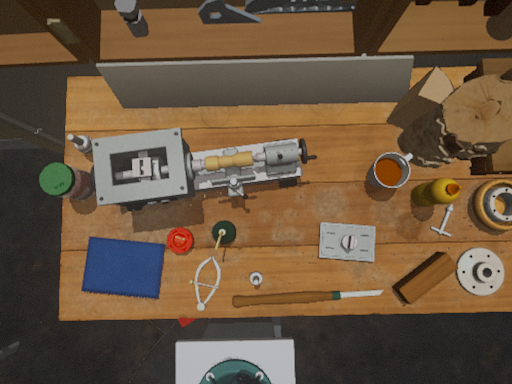

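The scene view shows the lathe with the opening at its left end at about (215,128), the cover at (314,315), the oil can at (221,232) and the tin at (187,216). In the top view the cover is at (347,243) with its wing at (350,242), and the opening is at about (140,168).

```bash
cat > h.py <<'E'
import numpy as np,cv2
from bench import telemetry, viewer, ctrl
from scipy.spatial.transform import Rotation as Ro
def K(n):
    c=viewer.camera_info(n);f=192/np.tan(np.radians(c['fovy'])/2);return c,f
def tool():
    s=telemetry.read_state();return Ro.from_euler('xyz',s['orientation']).as_matrix(),s['position'],s
def cam(n):
    c,f=K(n)
    if n=='wrist':
        Rt,p,_=tool();M=c['mount'];Rc=Rt@M[:3,:3];return Rc,Rt@M[:3,3]+p,f,c
    return c['R'].T,-c['R'].T@c['t'],f,c
def ray(n,uv,z,pose=None):
    Rc,o,f,c=pose or cam(n);uv=np.atleast_2d(uv).astype(float)
    d=np.c_[(uv[:,0]-c['cx'])/f,(uv[:,1]-c['cy'])/f,np.ones(len(uv))]@Rc.T
    return o+d*((z-o[2])/d[:,2])[:,None]
def proj(n,X,pose=None):
    Rc,o,f,c=pose or cam(n);q=(np.atleast_2d(X)-o)@Rc
    return np.c_[f*q[:,0]/q[:,2]+c['cx'],f*q[:,1]/q[:,2]+c['cy']]
E
python3 - <<'E'
from h import *
b=np.load('pics/top.npy');hsv=cv2.cvtColor(b,cv2.COLOR_RGB2HSV)
m=((hsv[...,1]<60)&(hsv[...,2]>90)).astype(np.uint8)
def blob(m,box):
    x0,y0,x1,y1=box;w=np.zeros_like(m);w[y0:y1,x0:x1]=m[y0:y1,x0:x1]
    w=cv2.morphologyEx(w,cv2.MORPH_OPEN,np.ones((3,3)))
    cs,_=cv2.findContours(w,cv2.RETR_EXTERNAL,cv2.CHAIN_APPROX_NONE);return max(cs,key=cv2.contourArea)
def rect(X):
    r=cv2.minAreaRect((X[:,:2]*1000).astype(np.float32));return r
vis=cv2.cvtColor(b,cv2.COLOR_RGB2BGR)
c=blob(m,(305,210,390,275));X=ray('top',c[:,0],.018);r=rect(X);print('cover',r)
bp=cv2.boxPoints(r)/1000;q=proj('top',np.c_[bp,np.full(4,.018)])
V=cv2.resize(vis,None,fx=4,fy=4,interpolation=cv2.INTER_CUBIC)
cv2.polylines(V,[np.int32(q*4+2)],True,(0,0,255),1)
c=blob(m,(85,120,187,215));X=ray('top',c[:,0],.215);r=rect(X);print('head',r)
bp=cv2.boxPoints(r)/1000;q=proj('top',np.c_[bp,np.full(4,.215)])
cv2.polylines(V,[np.int32(q*4+2)],True,(0,0,255),1)
out=np.hstack([V[480:880,340:760],cv2.resize(V[860:1080,1250:1530],(380,400*380//400))[:400] if 0 else cv2.copyMakeBorder(V[860:1080,1250:1530],0,180,0,0,cv2.BORDER_CONSTANT)])
cv2.imwrite('pics/c.png',out)
E
```

```text
cover ((408.86578369140625, -311.5713806152344), (150.67031860351562, 97.25126647949219), 84.40657043457031)
head ((596.4366455078125, 200.09814453125), (160.01995849609375, 216.84707641601562), 6.411452293395996)
```

View pics/c.png

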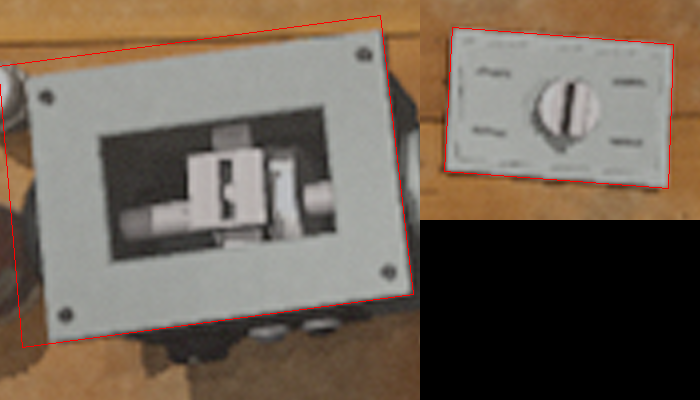

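The crops show the cover's outline fitting well (150.7 x 97.3 mm). The opening's corners are at crop pixels (100,135), (323,107), (336,233) and (112,262), the slot is at (226,190), and the wing bar at (569,108) runs roughly across the cover.

```bash
cat >> h.py <<'E'
def go(target,yaw=None):
    Rt,p,s=tool();d=Rt.T@(np.array(target)-p);t=None
    if yaw is not None: t=-np.degrees((yaw-s['orientation'][2]+np.pi)%(2*np.pi)-np.pi)
    print('shift',d.round(4),'turn',t)
def st():
    s=telemetry.read_state();print(round(s['time_s'],2),s['position'].round(4),s['orientation'].round(4),s['ft_force'].round(1),s['finger_gap'].round(3),'q',s['qpos'].round(2))
E
python3 - <<'E'
from h import *
c=(np.array([[100,135],[323,107],[336,233],[112,262.]])+[340,480]-1.5)/4
X=ray('top',c,.215)[:,:2];print(X.round(4),X.mean(0))
print('sides',[np.linalg.norm(X[i]-X[i-1]).round(4) for i in range(4)])
for i,j in((1,0),(2,3)):
    d=X[j]-X[i];print('long ang',np.degrees(np.arctan2(d[1],d[0])))
s=ray('top',(np.array([[224,160],[228,218.]])+[340,480]-1.5)/4,.199);d=s[0]-s[1];print('slot',s,np.degrees(np.arctan2(d[1],d[0])),np.linalg.norm(d))
w=(np.array([[572,82],[567,135.]])-[420,0]+[1250,860]-1.5)/4;w=ray('top',w,.07);d=w[0]-w[1];print('wing',w,np.degrees(np.arctan2(d[1],d[0])),np.linalg.norm(d))
go([.30,.45,.33]);go([.40,-.31,.24],1.473)
E
```

```text
[[0.6228 0.2583]
 [0.6357 0.1334]
 [0.5642 0.1258]
 [0.551  0.2501]] [0.59341227 0.19190093]
sides [np.float64(0.0723), np.float64(0.1256), np.float64(0.0719), np.float64(0.125)]
long ang 95.88979081216232
long ang 96.0913525408922
slot [[0.61024424 0.1938418  0.199     ]
 [0.57675603 0.19114447 0.199     ]] 4.604981909329226 0.033596661009705
wing [[ 0.42648556 -0.30739084  0.07      ]
 [ 0.3928665  -0.30239661  0.07      ]] -8.449685230633131 0.03398799537861939
shift [-0.0151  0.0815 -0.1552] turn None
shift [-0.6613  0.4936 -0.0641] turn -19.42184413923652
```

```bash
python3 -m jog '[[-0.015,0.08,-0.13,0,0.06],[-0.015,0.08,-0.13,0,0.06],[-0.015,0.08,-0.13,0,0.06],[-0.66,0.494,-0.13,-19.4,0.06],[-0.66,0.494,-0.13,-19.4,0.06],[-0.66,0.494,-0.13,-19.4,0.06],[-0.66,0.494,-0.13,-19.4,0.06],[-0.66,0.494,-0.13,-19.4,0.06],[-0.66,0.494,-0.13,-19.4,0.06],[-0.66,0.494,-0.13,-19.4,0.06],[-0.66,0.494,-0.13,-19.4,0.06],[-0.66,0.494,-0.064,-19.4,0.06],[-0.66,0.494,-0.064,-19.4,0.06],[-0.66,0.494,-0.064,-19.4,0.06],[-0.66,0.494,-0.064,-19.4,0.06],[-0.66,0.494,-0.064,-19.4,0.06],[-0.66,0.494,-0.064,-19.4,0.06],[-0.66,0.494,-0.064,-19.4,0.06],[-0.66,0.494,-0.064,-19.4,0.06],[-0.66,0.494,-0.064,-19.4,0.06]]'
```

```text
time_s: 1.77
position: [0.3898, -0.2383, 0.2477]
orientation: [-3.141, -0.001, 1.472]
ft_force: [1.4, 0.8, 0.7]
finger_gap: 0.638
```

```bash
python3 -m jog '[[-0.068,0.0145,0.008,0,0.06],[-0.068,0.0145,0.008,0,0.06],[-0.068,0.0145,0.008,0,0.06],[-0.068,0.0145,0.008,0,0.06],[-0.068,0.0145,0.008,0,0.06],[-0.068,0.0145,0.008,0,0.06]]'; python3 - <<'E'
from h import *
st();P=cam('wrist');a=viewer.get_image('wrist');np.save('pics/w.npy',a)
import pickle;pickle.dump(P,open('pics/w.pkl','wb'))
cv2.imwrite('pics/w.png',cv2.cvtColor(a,cv2.COLOR_RGB2BGR))
E
```

```text
time_s: 2.27
position: [0.3982, -0.3042, 0.2409]
orientation: [3.141, 0.0, 1.474]
ft_force: [-0.2, -0.0, -0.0]
finger_gap: 0.641Traceback (most recent call last):
  File "<stdin>", line 2, in <module>
  File "h.py", line 25, in st
    s=telemetry.read_state();print(round(s['time_s'],2),s['position'].round(4),s['orientation'].round(4),s['ft_force'].round(1),s['finger_gap'].round(3),'q',s['qpos'].round(2))
                                                                                                                                ^^^^^^^^^^^^^^^^^^^^^
AttributeError: 'float' object has no attribute 'round'
```

```bash
sed -i "s/s\['finger_gap'\].round(3)/round(s['finger_gap'],3)/" h.py; python3 - <<'E'
from h import *
st();P=cam('wrist');a=viewer.get_image('wrist');np.save('pics/w.npy',a)
import pickle;pickle.dump(P,open('pics/w.pkl','wb'))
cv2.imwrite('pics/w.png',cv2.cvtColor(a,cv2.COLOR_RGB2BGR))
E
```

```text
2.27 [ 0.3982 -0.3042  0.2409] [3.1409e+00 1.0000e-04 1.4740e+00] [-0.2 -0.  -0. ] 0.641 q [-0.77 -0.03  1.36  0.    1.81 -2.24]
```

View pics/w.png

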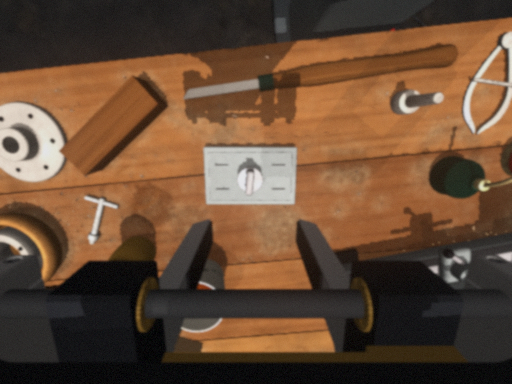

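The wrist view shows the cover square to the picture at (251,175), with its wing at (250,180), nearly upright in the picture.

```bash
python3 - <<'E'
from h import *
import pickle
P=pickle.load(open('pics/w.pkl','rb'));a=np.load('pics/w.npy');h=cv2.cvtColor(a,cv2.COLOR_RGB2HSV)
m=((h[...,1]<60)&(h[...,2]>90)).astype(np.uint8);w=np.zeros_like(m);w[140:212,195:305]=m[140:212,195:305]
c=max(cv2.findContours(cv2.morphologyEx(w,cv2.MORPH_OPEN,np.ones((3,3))),cv2.RETR_EXTERNAL,cv2.CHAIN_APPROX_NONE)[0],key=cv2.contourArea)
r=cv2.minAreaRect((ray('wrist',c[:,0],.018,P)[:,:2]*1000).astype(np.float32));print(r)
go([r[0][0]/1000,r[0][1]/1000,.20])
print(proj('wrist',[r[0][0]/1000,r[0][1]/1000,.07],P))
cv2.imwrite('pics/w2.png',cv2.cvtColor(cv2.resize(a[140:215,195:310],None,fx=6,fy=6,interpolation=cv2.INTER_CUBIC),cv2.COLOR_RGB2BGR))
E
```

```text
((408.48651123046875, -311.11968994140625), (150.11349487304688, 96.01826477050781), 83.42113494873047)
shift [-0.0059  0.0107  0.0411] turn None
[[249.37803184 182.84233658]]
```

View pics/w2.png

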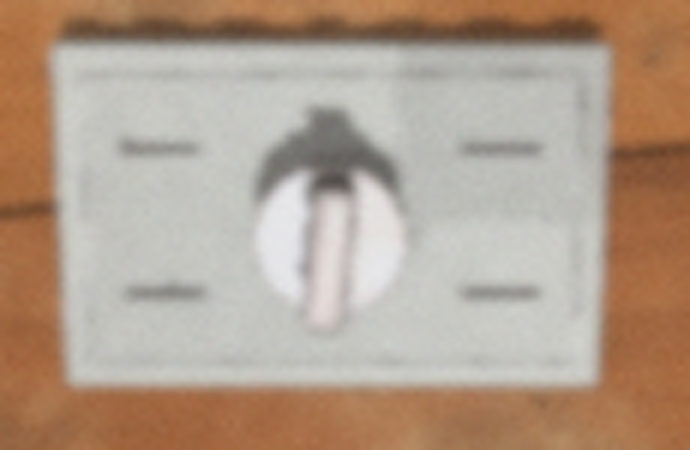

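```bash
python3 -m jog '[[-0.006,0.0107,0.03,3.4,0.06],[-0.006,0.0107,0.07,3.4,0.06],[-0.006,0.0107,0.11,3.4,0.06],[-0.006,0.0107,0.15,3.4,0.06],[-0.006,0.0107,0.18,3.4,0.06],[-0.006,0.0107,0.192,3.4,0.06],[-0.006,0.0107,0.192,3.4,0.06],[-0.006,0.0107,0.192,3.4,0.06]]'; python3 - <<'E'
from h import *
st();go([.4087,-.3113,.0475],1.414)
E
```

```text
time_s: 2.98
position: [0.4089, -0.3122, 0.0497]
orientation: [3.14, 0.001, 1.414]
ft_force: [0.4, -0.5, 0.4]
finger_gap: 0.644
2.98 [ 0.4089 -0.3122  0.0497] [3.1403e+00 8.0000e-04 1.4143e+00] [ 0.4 -0.5  0.4] 0.644 q [-0.76  0.07  1.65  0.    1.43 -2.18]
shift [ 0.0009 -0.0003  0.0022] turn 0.014682972737473585
```

```bash
python3 -m jog '[[0.001,0,0.002,0,0.04],[0.001,0,0.002,0,0.02],[0.001,0,0.002,0,0.006],[0.001,0,0.002,0,0.006],[0.001,0,0.002,0,0.006],[0.001,0,0.002,0,0.006],[0.001,0,0.002,0,0.006],[0.001,0,0.002,0,0.006]]'; python3 - <<'E'
from h import *
st()
E
```

```text
time_s: 3.65
position: [0.4083, -0.3114, 0.0463]
orientation: [-3.142, -0.0, 1.413]
ft_force: [0.1, 0.1, -0.5]
finger_gap: 0.104
3.65 [ 0.4083 -0.3114  0.0463] [-3.1416e+00 -2.0000e-04  1.4131e+00] [ 0.1  0.1 -0.5] 0.104 q [-0.76  0.07  1.65  0.    1.42 -2.18]
```

```bash
python3 -m jog '[[0,0,-0.005,0,0],[0,0,-0.012,0,0],[0,0,-0.03,0,0],[0,0,-0.055,0,0],[0,0,-0.08,0,0],[0,0,-0.11,0,0],[0,0,-0.14,0,0],[0,0,-0.17,0,0],[0,0,-0.2,0,0],[0,0,-0.225,0,0],[0,0,-0.245,0,0],[0,0,-0.255,0,0],[0,0,-0.26,0,0],[0,0,-0.26,0,0]]'; python3 - <<'E'
from h import *
st();go([.5934,.1919,.305],1.624)
E
```

```text
time_s: 4.82
position: [0.4085, -0.3116, 0.3073]
orientation: [3.14, 0.001, 1.413]
ft_force: [-0.0, -0.2, -0.2]
finger_gap: 0.001
4.82 [ 0.4085 -0.3116  0.3073] [3.1401e+00 9.0000e-04 1.4132e+00] [-0.  -0.2 -0.2] 0.001 q [-0.76  0.02  1.19  0.    1.94 -2.18]
shift [0.5263 0.1036 0.002 ] turn -12.076105858968058
```

```bash
python3 - <<'E'
from h import *
st();P=cam('wrist');a=viewer.get_image('wrist');b=viewer.get_image('top')
import pickle;pickle.dump(P,open('pics/w.pkl','wb'));np.save('pics/w.npy',a);np.save('pics/top2.npy',b)
f=lambda x:cv2.cvtColor(x,cv2.COLOR_RGB2BGR)
A=cv2.resize(f(a)[100:290,150:350],None,fx=3,fy=3,interpolation=cv2.INTER_CUBIC)
B=cv2.resize(f(viewer.get_image('scene'))[270:360,260:370],None,fx=2,fy=2);A[:B.shape[0],-B.shape[1]:]=B
cv2.imwrite('pics/d.png',A)
E
```

```text
4.82 [ 0.4085 -0.3116  0.3073] [3.1401e+00 9.0000e-04 1.4132e+00] [-0.  -0.2 -0.2] 0.001 q [-0.76  0.02  1.19  0.    1.94 -2.18]
```

View pics/d.png

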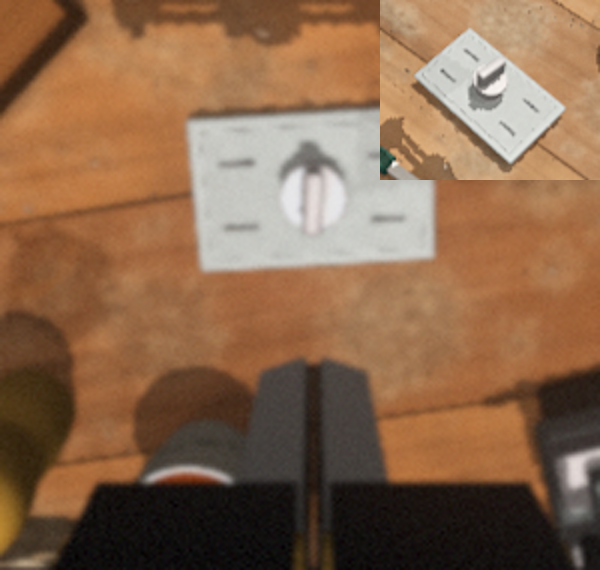

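The picture shows the cover still on the bench, its wing at crop (314,200) in line with the tool, and the fingers shut and empty. The grasp missed or slipped, so I'll regrasp with the fingers commanded fully shut and check the hold before lifting.

```bash
python3 - <<'E'
from h import *
import pickle
P=pickle.load(open('pics/w.pkl','rb'));a=np.load('pics/w.npy');h=cv2.cvtColor(a,cv2.COLOR_RGB2HSV)
m=((h[...,1]<60)&(h[...,2]>90)).astype(np.uint8);w=np.zeros_like(m);w[125:200,205:305]=m[125:200,205:305]
c=max(cv2.findContours(cv2.morphologyEx(w,cv2.MORPH_OPEN,np.ones((3,3))),cv2.RETR_EXTERNAL,cv2.CHAIN_APPROX_NONE)[0],key=cv2.contourArea)
r=cv2.minAreaRect((ray('wrist',c[:,0],.018,P)[:,:2]*1000).astype(np.float32));print(r)
w=np.array([[314,175],[312,232.]])/3+[150,100];W=ray('wrist',w,.07,P);d=W[1]-W[0];print(W,np.degrees(np.arctan2(d[1],d[0])))
go([*(np.array(r[0])/1000),.045],1.414)
E
python3 -m jog '[[0,0,0.04,0,0.06],[0,0,0.08,0,0.06],[0,0,0.12,0,0.06],[0,0,0.16,0,0.06],[0,0,0.2,0,0.06],[0,0,0.23,0,0.06],[0,0,0.25,0,0.06],[0,0,0.258,0,0.06],[0,0,0.26,0,0.06],[0,0,0.26,0,0.06]]'
```

```text
((408.2413024902344, -311.051513671875), (149.64854431152344, 96.55004119873047), 84.26539611816406)
[[ 0.3931649  -0.30729553  0.07      ]
 [ 0.42478949 -0.31344572  0.07      ]] -11.005213219115195
shift [-0.0004  0.001   0.2595] turn -0.04544854816362517
time_s: 5.8
position: [0.4081, -0.3112, 0.046]
orientation: [-3.141, -0.001, 1.413]
ft_force: [0.4, 0.1, 0.8]
finger_gap: 0.633
```

```bash
python3 -m jog '[[0,0,0.0,0,0],[0,0,0,0,0],[0,0,0,0,0],[0,0,0,0,0],[0,0,0,0,0],[0,0,0,0,0]]';python3 -m jog '[[0,0,0.0,0,0],[0,0,0,0,0],[0,0,0,0,0]]';python3 -m jog '[[0,0,0.0,0,0],[0,0,0,0,0],[0,0,0,0,0]]'
```

```text
time_s: 6.3
position: [0.4085, -0.3116, 0.0468]
orientation: [3.141, 0.0, 1.413]
ft_force: [-0.2, 0.7, 0.1]
finger_gap: 0.252
time_s: 6.55
position: [0.4083, -0.3114, 0.0463]
orientation: [-3.142, -0.0, 1.413]
ft_force: [0.2, 0.7, 0.1]
finger_gap: 0.034
time_s: 6.8
position: [0.4083, -0.3114, 0.0463]
orientation: [-3.142, -0.0, 1.413]
ft_force: [0.3, -0.1, 0.4]
finger_gap: 0.004
```

```bash
python3 - <<'E'
from h import *
a=viewer.get_image('wrist');b=viewer.get_image('scene');print(proj('scene',tool()[1]),proj('scene',[.4085,-.3113,.07]),proj('scene',[.4085,-.3113,.044]),proj('wrist',[.4085,-.3113,.07]))
f=lambda x:cv2.cvtColor(x,cv2.COLOR_RGB2BGR)
A=np.hstack([cv2.resize(f(a),(400,300)),cv2.resize(f(b)[265:365,250:380],(390,300),interpolation=cv2.INTER_CUBIC)])
cv2.imwrite('pics/e.png',A)
E
```

```text
[[314.4162933  308.69989754]] [[315.14700205 302.82870788]] [[314.38272885 309.16317903]] [[252.97911301 226.60203445]]
```

View pics/e.png

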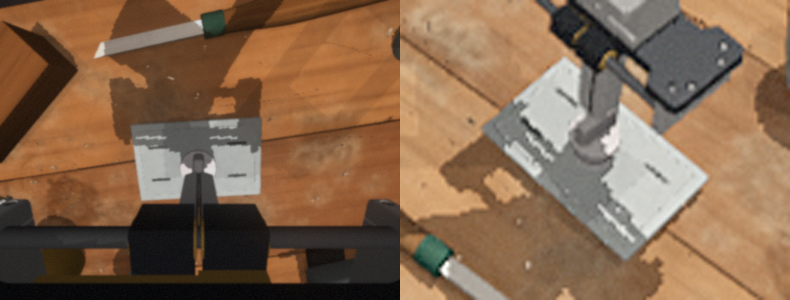

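The left panel shows the shut fingers over the wing at (198,165), with a dark end of the wing showing beyond them. The right panel shows the fingers down on the fastener. I need a closer look.

```bash
python3 - <<'E'
from h import *
a=viewer.get_image('wrist');b=viewer.get_image('scene')
f=lambda x:cv2.cvtColor(x,cv2.COLOR_RGB2BGR)
A=np.hstack([cv2.resize(f(a)[180:280,205:305],(400,400),interpolation=cv2.INTER_CUBIC),cv2.resize(f(b)[282:332,290:340],(400,400),interpolation=cv2.INTER_CUBIC)])
A=cv2.convertScaleAbs(A,alpha=1.5,beta=20)
cv2.imwrite('pics/f.png',A)
E
```

```text
(no output)
```

View pics/f.png

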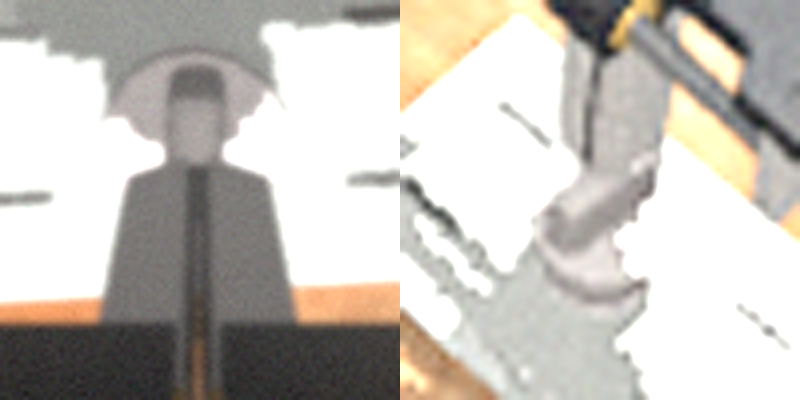

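```bash
cat >> h.py <<'E'
def tri(n1,u1,n2,u2,p1=None,p2=None):
    A=ray(n1,u1,0,p1)[0];B=ray(n2,u2,0,p2)[0];o1=(p1 or cam(n1))[1];o2=(p2 or cam(n2))[1]
    d1=(A-o1)/np.linalg.norm(A-o1);d2=(B-o2)/np.linalg.norm(B-o2)
    t=np.linalg.lstsq(np.c_[d1,-d2],o2-o1,rcond=None)[0];a=o1+t[0]*d1;b=o2+t[1]*d2
    print('tri',((a+b)/2).round(4),'miss',np.linalg.norm(a-b).round(4))
E
python3 - <<'E'
from h import *
import pickle
tri('wrist',[253.75,205],'scene',[309.4,308.2])
# finger tip front-bottom mid: wrist panel (195,165)
print('expected wrist: TCP',proj('wrist',tool()[1]),'tip front',proj('wrist',tool()[1]+[-.008,0,0]),'wing end top',proj('wrist',[.3905,-.3085,.07]),'end bottom',proj('wrist',[.3905,-.3085,.044]), 'disc front', proj('wrist',[.3885,-.311,.044]))
print('scene: tip', proj('scene',tool()[1]), 'wing end top',proj('scene',[.3905,-.3085,.07]),'far',proj('scene',[.4265,-.314,.07]),'TCP+24mm',proj('scene',tool()[1]+[0,0,.024]))
P=pickle.load(open('pics/w.pkl','rb'))
print('d.png wing ends expected',(proj('wrist',[[.3905,-.3085,.07],[.4265,-.314,.07],[.3885,-.311,.044],[.4285,-.311,.044]],P)-[150,100])*3)
print('w2 exp',)
E
```

```text
tri [ 0.3933 -0.3081  0.064 ] miss 0.0014
expected wrist: TCP [[252.94350099 215.54160293]] tip front [[251.39630964 206.40298563]] wing end top [[252.90140541 202.97939119]] end bottom [[253.01247169 193.68539256]] disc front [[249.59106678 191.80682155]]
scene: tip [[314.43191367 308.69315428]] wing end top [[309.21845898 307.55412252]] far [[320.93576045 298.16049836]] TCP+24mm [[315.13850784 302.83567218]]
d.png wing ends expected [[311.09935575 170.58724234]
 [311.50697353 235.08305981]
 [306.40831041 162.23566746]
 [317.04146396 228.66626237]]
w2 exp
```

The triangulated wing is where it should be (top at about 0.064–0.07). In both views, though, the visible fingertips end about 24 mm short of the reported TCP, so the fingers closed just above the wing. I'll open and go 20 mm lower. At 60 mm the fingers clear the disc, and a stop at 40 mm would disprove this.

```bash
python3 -m jog '[[0,0,0,0,0.06],[0,0,0,0,0.06],[0,0,0,0,0.06],[0,0,0,0,0.06],[0,0,0,0,0.06],[0,0,0,0,0.06],[0,0,0,0,0.06],[0,0,0.004,0,0.06],[0,0,0.008,0,0.06],[0,0,0.012,0,0.06],[0,0,0.016,0,0.06],[0,0,0.02,0,0.06],[0,0,0.02,0,0.06]]'; python3 -m jog '[[0,0,0,0,0.03],[0,0,0,0,0],[0,0,0,0,0],[0,0,0,0,0],[0,0,0,0,0],[0,0,0,0,0],[0,0,0,0,0],[0,0,0,0,0],[0,0,0,0,0],[0,0,0,0,0]]'; python3 -m jog '[[0,0,0,0,0],[0,0,0,0,0]]'
```

```text
time_s: 8.08
position: [0.4076, -0.3107, 0.0249]
orientation: [-3.14, -0.001, 1.413]
ft_force: [0.7, -0.7, -0.3]
finger_gap: 0.641
time_s: 8.92
position: [0.4084, -0.3116, 0.0264]
orientation: [3.141, 0.0, 1.413]
ft_force: [-0.6, -0.9, -0.1]
finger_gap: 0.114
time_s: 9.08
position: [0.4084, -0.3116, 0.0264]
orientation: [3.141, 0.0, 1.413]
ft_force: [-0.4, -0.7, 0.4]
finger_gap: 0.113
```

Gap 0.113 is 10.7 mm, so the wing is held. Lifting and carrying it over.

```bash
python3 -m jog '[[0,0,-0.004,0,0],[0,0,-0.012,0,0],[0,0,-0.03,0,0],[0,0,-0.055,0,0],[0,0,-0.08,0,0],[0,0,-0.11,0,0],[0,0,-0.14,0,0],[0,0,-0.17,0,0],[0,0,-0.2,0,0],[0,0,-0.23,0,0],[0,0,-0.25,0,0],[0,0,-0.26,0,0],[0,0,-0.265,0,0],[0,0,-0.265,0,0]]'; python3 - <<'E'
from h import *
st();go([.5934,.1919,.29],1.624)
E
```

```text
time_s: 10.25
position: [0.4084, -0.3114, 0.2917]
orientation: [3.141, 0.0, 1.413]
ft_force: [0.4, -0.6, -3.5]
finger_gap: 0.116
10.25 [ 0.4084 -0.3114  0.2917] [3.1411e+00 1.0000e-04 1.4134e+00] [ 0.4 -0.6 -3.5] 0.116 q [-0.76  0.01  1.22  0.    1.91 -2.18]
shift [0.5261 0.1038 0.0017] turn -12.06751225301414
```

```bash
python3 -m jog '[[0.01,0.002,-0.005,-0.5,0],[0.03,0.006,-0.01,-1,0],[0.06,0.012,-0.01,-2,0],[0.095,0.019,-0.01,-3,0],[0.13,0.026,-0.01,-4,0],[0.165,0.033,-0.01,-5,0],[0.2,0.04,-0.01,-6,0],[0.235,0.046,-0.01,-7,0],[0.27,0.053,-0.01,-8,0],[0.305,0.06,-0.01,-9,0],[0.34,0.067,-0.01,-10,0],[0.375,0.074,-0.01,-11,0],[0.41,0.081,-0.01,-12,0],[0.44,0.087,-0.01,-12,0],[0.47,0.093,-0.008,-12,0],[0.495,0.098,-0.005,-12,0],[0.512,0.101,0,-12,0],[0.52,0.103,0,-12,0],[0.526,0.104,0,-12,0],[0.526,0.104,0,-12,0]]'; python3 - <<'E'
from h import *
st();P=cam('wrist');a=viewer.get_image('wrist');b=viewer.get_image('top')
import pickle;pickle.dump(P,open('pics/w.pkl','wb'));np.save('pics/w.npy',a);np.save('pics/top2.npy',b)
f=lambda x:cv2.cvtColor(x,cv2.COLOR_RGB2BGR)
A=np.hstack([cv2.resize(f(a)[60:290,120:390],(500,426)),cv2.resize(f(b)[110:220,70:210],None,fx=2.1,fy=2.1)[:231].copy() if 0 else cv2.copyMakeBorder(cv2.resize(f(b)[110:220,75:200],(300,264)),0,162,0,0,cv2.BORDER_CONSTANT)])
cv2.imwrite('pics/g.png',A)
E
```

```text
time_s: 11.92
position: [0.5933, 0.1921, 0.2904]
orientation: [-3.14, 0.0, 1.623]
ft_force: [0.1, -0.9, -3.4]
finger_gap: 0.117
11.92 [0.5933 0.1921 0.2904] [-3.1398e+00  3.0000e-04  1.6233e+00] [ 0.1 -0.9 -3.4] 0.117 q [ 0.22  0.27  0.94  0.    1.94 -1.4 ]
```

View pics/g.png

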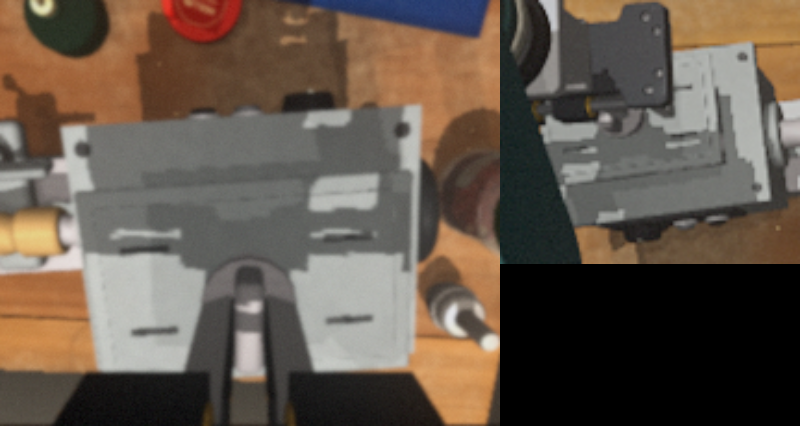

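```bash
python3 - <<'E'
from h import *
import pickle
P=pickle.load(open('pics/w.pkl','rb'))
g=lambda l:np.array(l)*[.54,.54]+[120,60]
for n,l,z in(('cov',[[78,195],[409,174]],.282),('head',[[62,127],[420,104]],.215)):
    X=ray('wrist',g(l),z,P);d=X[1]-X[0];print(n,X.round(4),np.linalg.norm(d).round(4),np.degrees(np.arctan2(d[1],d[0])),'mid',X.mean(0).round(4))
    a=np.arctan2(d[1],d[0])-np.pi/2;h=.048 if n=='cov' else .075
    print(' centre',(X.mean(0)[:2]+h*np.array([np.cos(a),np.sin(a)])).round(4))
E
```

```text
cov [[0.5571 0.1157 0.282 ]
 [0.5403 0.2601 0.282 ]] 0.1454 96.63123529918225 mid [0.5487 0.1879 0.282 ]
 centre [0.5963 0.1935]
head [[0.5309 0.0857 0.215 ]
 [0.5082 0.283  0.215 ]] 0.1986 96.55205235394344 mid [0.5196 0.1843 0.215 ]
 centre [0.5941 0.1929]
```

The left panel shows the cover's front edge from (78,195) to (409,174), parallel to the headstock's edge (yaw 96.6 against 96.55). The centres agree to 2–3 mm by the pictures and better by the grasp numbers. The tapered skirt gives a lead-in, so I'll lower by feel.

```bash
python3 -m jog '[[0,0,0.01,0,0],[0,0,0.022,0,0],[0,0,0.034,0,0],[0,0,0.042,0,0],[0,0,0.046,0,0],[0,0,0.046,0,0]]'; python3 -m jog '[[0,0,0.001,0,0],[0,0,0.002,0,0],[0,0,0.003,0,0],[0,0,0.004,0,0]]';  python3 -m jog '[[0,0,0.001,0,0],[0,0,0.002,0,0],[0,0,0.003,0,0],[0,0,0.004,0,0]]'
```

```text
time_s: 12.52
position: [0.5929, 0.191, 0.244]
orientation: [-3.139, 0.0, 1.622]
ft_force: [-0.5, 0.1, -2.8]
finger_gap: 0.118
time_s: 12.85
position: [0.5938, 0.1918, 0.242]
orientation: [3.14, -0.0, 1.623]
ft_force: [-0.1, -0.4, -3.7]
finger_gap: 0.116
time_s: 13.18
position: [0.5935, 0.1918, 0.2372]
orientation: [3.142, -0.0, 1.623]
ft_force: [0.1, 0.8, -3.1]
finger_gap: 0.112
```

```bash
python3 -m jog '[[0,0,0.001,0,0],[0,0,0.002,0,0],[0,0,0.003,0,0],[0,0,0.004,0,0]]';  python3 -m jog '[[0,0,0.001,0,0],[0,0,0.002,0,0],[0,0,0.003,0,0],[0,0,0.003,0,0]]'; python3 -m jog '[[0,0,0.0005,0,0],[0,0,0.001,0,0],[0,0,0.0015,0,0],[0,0,0.002,0,0]]'
```

```text
time_s: 13.52
position: [0.5935, 0.1918, 0.2332]
orientation: [-3.142, -0.0, 1.623]
ft_force: [-0.8, 0.4, -3.3]
finger_gap: 0.117
time_s: 13.85
position: [0.5934, 0.1917, 0.23]
orientation: [-3.141, 0.0, 1.623]
ft_force: [-0.1, -0.2, -2.6]
finger_gap: 0.112
time_s: 14.18
position: [0.5936, 0.1918, 0.2284]
orientation: [3.141, -0.0, 1.623]
ft_force: [0.1, 0.5, -3.1]
finger_gap: 0.114
```

```bash
python3 -m jog '[[0,0,0.0005,0,0],[0,0,0.001,0,0],[0,0,0.0015,0,0]]';  python3 -m jog '[[0,0,0.0005,0,0],[0,0,0.001,0,0],[0,0,0.001,0,0]]'; python3 -m jog '[[0,0,0.0005,0,0],[0,0,0.001,0,0],[0,0,0.001,0,0]]'
```

```text
time_s: 14.43
position: [0.5936, 0.1918, 0.2275]
orientation: [3.141, -0.0, 1.623]
ft_force: [-1.4, -0.2, -0.3]
finger_gap: 0.112
time_s: 14.68
position: [0.5936, 0.1918, 0.2269]
orientation: [3.14, -0.0, 1.623]
ft_force: [-0.5, -0.5, 1.7]
finger_gap: 0.113
time_s: 14.93
position: [0.5936, 0.1918, 0.2252]
orientation: [3.141, -0.0, 1.623]
ft_force: [-1.9, -0.8, 3.2]
finger_gap: 0.113
```

Seated at 0.2275, exactly the predicted height, and the spring is now felt. Aligning to the measured slot angle and pressing in by feel.

```bash
for i in 1 2; do python3 -m jog '[[0,0,0.0005,-0.5,0],[0,0,0.001,-0.75,0],[0,0,0.0015,-0.75,0],[0,0,0.002,-0.75,0]]'; done; python3 -m jog '[[0,0,0.0005,0,0],[0,0,0.001,0,0],[0,0,0.0015,0,0],[0,0,0.002,0,0]]'
```

```text
time_s: 15.27
position: [0.5936, 0.1918, 0.2231]
orientation: [3.141, -0.0, 1.636]
ft_force: [-1.8, -0.5, 3.4]
finger_gap: 0.113
time_s: 15.6
position: [0.5936, 0.1918, 0.2211]
orientation: [3.141, -0.0, 1.649]
ft_force: [-1.3, -1.0, 3.7]
finger_gap: 0.114
time_s: 15.93
position: [0.5936, 0.1918, 0.2191]
orientation: [3.141, -0.0, 1.649]
ft_force: [-2.3, 0.5, 4.4]
finger_gap: 0.114
```

```bash
for i in 1 2; do python3 -m jog '[[0,0,0.0005,0,0],[0,0,0.001,0,0],[0,0,0.0015,0,0],[0,0,0.002,0,0]]'; done; python3 -m jog '[[0,0,0.0005,0,0],[0,0,0.001,0,0],[0,0,0.001,0,0]]'
```

```text
time_s: 16.27
position: [0.5936, 0.1918, 0.2172]
orientation: [3.141, -0.0, 1.649]
ft_force: [-2.0, -0.5, 5.1]
finger_gap: 0.114
time_s: 16.6
position: [0.5936, 0.1918, 0.2155]
orientation: [3.141, -0.0, 1.649]
ft_force: [-1.9, 0.0, 5.9]
finger_gap: 0.112
time_s: 16.85
position: [0.5936, 0.1918, 0.2145]
orientation: [3.141, -0.0, 1.649]
ft_force: [-1.9, -1.3, 5.6]
finger_gap: 0.115
```

```bash
for i in 1 2 3; do python3 -m jog '[[0,0,0.0005,0,0],[0,0,0.001,0,0],[0,0,0.001,0,0]]'; done
```

```text
time_s: 17.1
position: [0.5937, 0.1918, 0.2137]
orientation: [3.14, -0.0, 1.649]
ft_force: [-1.6, -0.6, 7.1]
finger_gap: 0.116
time_s: 17.35
position: [0.5937, 0.1918, 0.2129]
orientation: [3.14, -0.0, 1.649]
ft_force: [-2.5, -0.8, 7.3]
finger_gap: 0.113
time_s: 17.6
position: [0.5936, 0.1918, 0.212]
orientation: [3.14, -0.0, 1.649]
ft_force: [-2.3, -0.6, 7.6]
finger_gap: 0.112
```

```bash
for i in 1 2 3; do python3 -m jog '[[0,0,0.0005,0,0],[0,0,0.001,0,0],[0,0,0.001,0,0]]'; done
```

```text
time_s: 17.85
position: [0.5937, 0.1918, 0.2112]
orientation: [3.14, -0.0, 1.649]
ft_force: [-3.5, -1.2, 7.1]
finger_gap: 0.113
time_s: 18.1
position: [0.5937, 0.1918, 0.2111]
orientation: [3.139, -0.0, 1.649]
ft_force: [-2.7, -0.5, 10.2]
finger_gap: 0.115
time_s: 18.35
position: [0.5937, 0.1918, 0.211]
orientation: [3.138, -0.001, 1.649]
ft_force: [-3.9, -1.0, 11.9]
finger_gap: 0.116
```

The floor is felt at 0.211 (11.9 N). Turning clockwise gently with the pressure held.

```bash
python3 -m jog '[[0,0,0,3,0],[0,0,0,6,0],[0,0,0,9,0],[0,0,0,12,0],[0,0,0,15,0],[0,0,0,18,0],[0,0,0,21,0],[0,0,0,24,0],[0,0,0,24,0]]'; python3 -c "
from h import *
print(tool()[2]['wrist_torque'])"; python3 -m jog '[[0,0,0,3,0],[0,0,0,6,0],[0,0,0,9,0],[0,0,0,12,0],[0,0,0,15,0],[0,0,0,18,0],[0,0,0,21,0],[0,0,0,24,0],[0,0,0,24,0]]'; python3 -c "
from h import *
print(tool()[2]['wrist_torque'])"
```

```text
time_s: 19.1
position: [0.5938, 0.1917, 0.2111]
orientation: [3.138, -0.002, 1.228]
ft_force: [-3.7, -0.9, 11.7]
finger_gap: 0.112
[-0.26382747  0.75050295  0.02417923]
time_s: 19.85
position: [0.5937, 0.1915, 0.211]
orientation: [3.139, -0.002, 0.809]
ft_force: [-3.5, -2.0, 12.7]
finger_gap: 0.114
[-0.36640895  0.8684243   0.02208218]
```

```bash
python3 -m jog '[[0,0,0,3,0],[0,0,0,6,0],[0,0,0,9,0],[0,0,0,12,0],[0,0,0,15,0],[0,0,0,18,0],[0,0,0,21,0],[0,0,0,24,0],[0,0,0,27,0],[0,0,0,30,0],[0,0,0,33,0],[0,0,0,36,0],[0,0,0,36,0]]'; python3 -c "
from h import *
print(tool()[2]['wrist_torque'])"; python3 -m jog '[[0,0,0,2,0],[0,0,0,4,0],[0,0,0,6,0],[0,0,0,6,0]]'; python3 -c "
from h import *
st();print(tool()[2]['wrist_torque'])"
```

```text
time_s: 20.93
position: [0.5935, 0.1914, 0.2111]
orientation: [3.141, -0.003, 0.181]
ft_force: [-4.5, -1.8, 12.3]
finger_gap: 0.112
[-0.47505183  1.00033944 -0.00310556]
time_s: 21.27
position: [0.5934, 0.1914, 0.211]
orientation: [3.141, -0.003, 0.077]
ft_force: [-4.9, -2.6, 12.9]
finger_gap: 0.113
21.27 [0.5934 0.1914 0.211 ] [ 3.1414e+00 -2.7000e-03  7.6800e-02] [-4.9 -2.6 12.9] 0.113 q [ 0.22  0.25  1.12 -0.    1.77  0.14]
[-0.41522884  1.03918252 -0.02721566]
```

```bash
for i in 1 2 3 4 5; do python3 -m jog '[[0,0,-0.0005,0,0],[0,0,-0.001,0,0],[0,0,-0.001,0,0]]' | grep -E 'pos|force|ori'; done
```

```text
position: [0.5934, 0.1914, 0.211]
orientation: [3.141, -0.002, 0.078]
ft_force: [-5.3, -2.9, 10.8]
position: [0.5933, 0.1914, 0.2113]
orientation: [3.141, -0.001, 0.078]
ft_force: [-2.6, -0.6, 7.7]
position: [0.5933, 0.1914, 0.2121]
orientation: [3.141, -0.001, 0.078]
ft_force: [-3.5, -2.1, 7.4]
position: [0.5933, 0.1914, 0.213]
orientation: [3.141, -0.001, 0.078]
ft_force: [-2.8, -0.9, 7.2]
position: [0.5933, 0.1914, 0.2139]
orientation: [3.141, -0.0, 0.078]
ft_force: [-3.1, -1.1, 6.4]
```

```bash
for i in 1 2 3; do python3 -m jog '[[0,0,-0.0005,0,0],[0,0,-0.001,0,0],[0,0,-0.001,0,0]]' | grep -E 'pos|force|ori'; done
```

```text
position: [0.5933, 0.1914, 0.2148]
orientation: [3.141, -0.0, 0.078]
ft_force: [-2.7, -1.3, 6.7]
position: [0.5933, 0.1914, 0.2151]
orientation: [3.141, 0.0, 0.078]
ft_force: [-3.2, -2.1, 6.3]
position: [0.5932, 0.1914, 0.2151]
orientation: [3.141, 0.002, 0.078]
ft_force: [-2.3, -1.4, 2.3]
```

It's caught at 0.2151 (floor + 4 mm, as predicted, and the force drops when pulled). Releasing and backing off.

```bash
python3 -m jog '[[0,0,0.0005,0,0.04],[0,0,0.0005,0,0.04],[0,0,0.0005,0,0.04],[0,0,0.0005,0,0.04],[0,0,0.0005,0,0.04],[0,0,0.0005,0,0.04],[0,0,-0.01,0,0.04],[0,0,-0.03,0,0.04],[0,0,-0.06,0,0.04],[0,0,-0.09,0,0.04],[0,0,-0.11,0,0.04],[0,0,-0.11,0,0.04],[0,0,-0.11,0,0.04]]'; python3 - <<'E'
from h import *
st();P=cam('wrist');a=viewer.get_image('wrist');b=viewer.get_image('scene')
import pickle;pickle.dump(P,open('pics/w.pkl','wb'))
f=lambda x:cv2.cvtColor(x,cv2.COLOR_RGB2BGR)
A=np.hstack([cv2.resize(f(a),(400,300)),cv2.resize(f(b)[80:260,130:370],(400,300),interpolation=cv2.INTER_CUBIC)])
cv2.imwrite('pics/i.png',A)
for z in(.229,.255-.0123):print(proj('wrist',[.5933,.1917,z],P)*.78)
E
```

```text
time_s: 24.35
position: [0.5942, 0.1919, 0.3278]
orientation: [-3.141, -0.004, 0.078]
ft_force: [0.4, 0.4, -0.7]
finger_gap: 0.428
24.35 [0.5942 0.1919 0.3278] [-3.1409 -0.0043  0.0781] [ 0.4  0.4 -0.7] 0.428 q [0.22 0.28 0.84 0.   2.01 0.14]
[[196.35167954 147.46482435]]
[[196.30681508 149.735221  ]]
```

View pics/i.png

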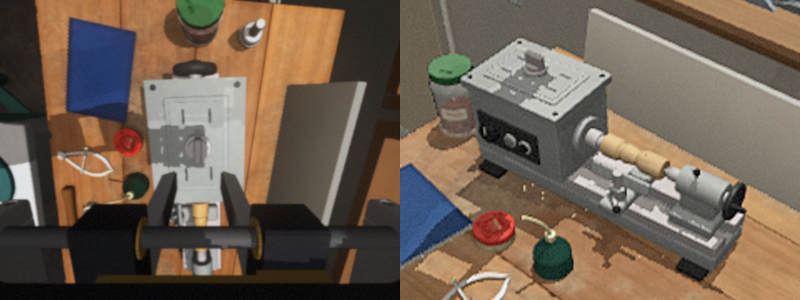

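The cover lies flat on the headstock. The wing at (195,150) stays down along the long side, and the tin and oil can are where they were. Handing in.

```bash
python3 -c "
from bench import job_done
print(job_done())"
```

```text
the job is handed in; nothing more can be done
None
```

The cover is back in the headstock opening, flat on the rim, and its fastener is turned a quarter turn clockwise and locked. I handed the job in at about 24 s of the 72 s allowed.

- **Seating:** the cover came to rest at the height I predicted, with only a few newtons of contact force.
- **Fastener:** the bar dropped through the slot and met the floor at a stud travel of about 16.3 mm. The push never read above about 13 N, and the 90° turn met almost no resistance.
- **Hold:** when I eased off, the wing stopped rising 4 mm above the floor, as expected for the notch, and held against a gentle lift before I opened the fingers.
- **Last picture:** taken after backing off, it shows the cover flat and the wing down along its long side. The oil can and wax tin look undisturbed, though I judged that by eye and did not measure it.

Two things disagreed with expectations:
- **First grasps:** my first two tries closed on nothing, because the fingertips in the pictures end about 24 mm short of the reported TCP. Going 20 mm lower gave a firm hold.
- **Cover position:** just before I lowered it, the wrist picture put the cover 2–3 mm off and about 5 mm short in length. I went by the grasp numbers instead, and the smooth seating bore them out.

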